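# Set out the injection vials in their colour-coded dishes

## Robot

A 7-joint arm with a two-finger parallel gripper is mounted at the origin on the work surface; the furniture and walls round the work are solid. World frame = base frame: x ahead of the robot, y to its left, z up, the work surface at z = 0. Lengths are in m, angles in rad, forces in N, time in s.
With the tool pointing down it reaches from about 0.4 to 0.925 m from the base axis. Payload 5.6 kg.
Tool frame: the origin (TCP) lies at the very end of the fingers, on their centre line; the grasp point (between the pads) lies 19 mm behind it; z points along the fingers, y is the line along which they close (so a half turn about z gives the same grasp; the last joint's range is limited). The gripper opens to 85 mm and grips with 20 to 120 N. Pads are 22 mm wide; open, the fingers measure 114 mm over their backs; the gripper's body (76 mm by 85 mm) begins 54 mm behind the grasp point. The pads swing forward as they close: fully open they stand 13 mm farther back than shut.
Start: joints at [-1.293, 0.468, -0.012, 1.603, 0.006, 1.071, -0.056], TCP at [0.205, 0.617, 0.231] pointing down, gripper open.
Joint ranges: [-2.53, 2.53], [-0.31, 2.02], [-1.57, 1.55], [0.28, 2.44], [-1.29, 4.43], [0.15, 1.84], [-2.92, 2.92]. Speed limits (rad/s): [2.57, 2.57, 3.14, 3.14, 3.14, 3.14, 3.14].

## Interface

Orientations are given as a rotation vector (axis times angle).
In Python, from workcell import sense, camera, calibration, finish_job gives the robot as it stands.
- The arm moves only by the tool move_arm, never from a script. Its argument "plan" is one flat list of numbers, 6 for each row, row after row: the shift along the tool's x, y, z as a fraction of full scale, then the turn, a rotation vector about the tool's x, y, z as a fraction of full scale. In form: [x, y, z, wx, wy, wz, x, y, z, wx, wy, wz, ...]. A call has 1 to 10 rows; each row is the pose to reach, as a shift and turn from the pose commanded when the call began, along the tool's axes at that moment, turning the shorter way round; what a row does not reach only later rows make up. Full scale, the value 1, is 0.5 m for a shift and 180 degrees for a turn. A row lasts 1/8 s, in which the tool goes at most 62.5 mm and 10.7 degrees, less where a joint would pass 70% of its speed; a pose out of reach is approached as far as the arm can. A call with a number of a shift or a turn outside -1 to 1 is refused whole. A call with a gripper value outside its range is refused whole. "jaw" is the closure, from 0 (fully open) to 1 (shut), set as the call begins (left out, the last holds). The fingers move at their own pace and stop on an object; the grip force is fixed at half the most. Time passes only in rows, so rows that repeat a pose let the fingers close. It gives the time, the measured TCP pose, the force, the opening and the grip force at its end, in the units of the state.
- sense(): the state, without advancing time (a new reading comes with each control period).
- camera(name): name is "scene" or "side" or "wrist"; returns the picture (384x512x3 uint8, red, green, blue); there is no depth.
- calibration(name): a dict with "K" (3x3 intrinsics, pixels), "T" (4x4, takes a point from camera to world coordinates). Camera axes: x right, y up, looking along -z (the intrinsics and any distortion apply to the point x, -y, -z); pixel columns grow to the right and rows downward; lengths in m; the calibration is good to about 2 mm. A picture is of the moment at which its call begins: read the wrist's pose just before it. calibration takes no time and is no camera call; for the wrist camera it gives the pose at the moment of the call.
- finish_job(): hands the job in; it is judged then, once.
The state is a dict: "time_s": time; "q": joint angles; "joint_vel": joint speeds; "joint_torque": joint torques, N m; "eef_pos": TCP position; "orientation": TCP orientation; "contact_force": force on the tool from outside, world axes, zero at the start; "torque": the same for the moment, N m; "finger_gap": opening from 0.0 (shut) to 1.0 (fully open); "grasp_force": force on a finger pad.
Only numpy, scipy, OpenCV 4.12 (cv2) and the standard library are available. Lean on these libraries where they do the work, as an engineer would, in place of code of your own. Each camera call takes 0.05 s, during which the arm holds its last target. There are 200 camera calls.

## Task

Set out the drugs for the procedure: pick out the four injection vials and stand each one upright on the floor of the dish that has the same colour as its cap. Do not knock any vial over, and leave the nose cone and the hose reducer standing where they are.

Things in the scene. Friction and masses are not known exactly. Their poses are not given: they have to be found in the camera images.
- orange_vial: injection vial with an orange cap; body white with a red label band; loose, stands upright on the bench. 22 mm diameter, 47 mm high overall; grip round the straight body, 5 to 38 mm above its base (about 28 mm is good; the cap has no solid to grip). About 18 to 31 g. Origin: centre of its underside, z up along its axis.
- blue_vial: injection vial with a blue cap; body white with a blue label band; loose, stands upright on the bench. 22 mm diameter, 47 mm high overall; grip round the straight body, 5 to 38 mm above its base (about 28 mm is good; the cap has no solid to grip). About 18 to 31 g. Origin: centre of its underside, z up along its axis.
- green_vial: injection vial with a green cap; body cream with a green label band; loose, stands upright on the bench. 22 mm diameter, 47 mm high overall; grip round the straight body, 5 to 38 mm above its base (about 28 mm is good; the cap has no solid to grip). About 18 to 31 g. Origin: centre of its underside, z up along its axis.
- yellow_vial: injection vial with a yellow cap; body white with a dark grey label band; loose, stands upright on the bench. 22 mm diameter, 47 mm high overall; grip round the straight body, 5 to 38 mm above its base (about 28 mm is good; the cap has no solid to grip). About 18 to 31 g. Origin: centre of its underside, z up along its axis.
- orange_dish: low round orange plastic dish fixed to the bench, with a small white spot in the middle of its floor. 60 mm outside diameter, inside 52 mm diameter, rim 7 mm high, inner floor 3 mm above the bench. Origin: centre of its underside, on the bench, z up.
- blue_dish: low round blue plastic dish fixed to the bench, with a small white spot in the middle of its floor. 60 mm outside diameter, inside 52 mm diameter, rim 7 mm high, inner floor 3 mm above the bench. Origin: centre of its underside, on the bench, z up.
- green_dish: low round green plastic dish fixed to the bench, with a small white spot in the middle of its floor. 60 mm outside diameter, inside 52 mm diameter, rim 7 mm high, inner floor 3 mm above the bench. Origin: centre of its underside, on the bench, z up.
- yellow_dish: low round yellow plastic dish fixed to the bench, with a small white spot in the middle of its floor. 60 mm outside diameter, inside 52 mm diameter, rim 7 mm high, inner floor 3 mm above the bench. Origin: centre of its underside, on the bench, z up.
- small_nose_cone: pale blue soft nose cone with a dark blue band, 34 mm diameter at the foot, 49 mm high, loose, stands on its wide end; a bystander to leave alone. Origin: centre of its underside, z up.
- reducer: pale lilac stepped hose reducer, 26 mm diameter, 40 mm high, loose, stands on its wide end; a bystander to leave alone. Origin: centre of its underside, z up.
Not all that is in view belongs to the job. Leave any pink look-alike of the yellow_vial alone. Of the things that look like the green_dish, take the one that is farthest to the robot's left at the start.

How it is judged:
By the outcome, as a careful person would: the job done as asked, in the order asked, and still so for the second after the job is handed in, with the robot touching nothing.
It also fails if it takes over 88 s, if anything falls off the work surface, if the arm or the gripper's body presses on something with over 40 N, if the wrist force passes 120 N, or if a joint passes its speed limit or range.

## Working session

There is one attempt and no reset: what is moved stays moved. The work goes in short steps, Python scripts to look and compute and a tool call to move; the robot and the scene stay as the last step left them, time stands still between calls to the robot, and variables do not carry over. Pictures are saved under pics/ and viewed, at most 14 in all, crops included, and the job is handed in when it is done.

Besides the shell and the picture viewer there is one more tool, called after "Call:" as a command line: name --argument value ..., lists and objects as JSON in quotes. move_arm: Moves the arm, as the interface text tells. Shift numbers are shares of 0.5 m and turn numbers shares of 180 degrees, none past 1 either way. Its arguments: {"type":"object","properties":{"plan":{"type":"array"},"jaw":{"type":"number"}},"required":["plan"]}

```bash
mkdir -p pics; python3 - <<'E'
from workcell import *
import cv2
s=sense();print({k:s[k] for k in('time_s','eef_pos','orientation','finger_gap')})
for n in('scene','side','wrist'):
    c=calibration(n);print(n,c['K'],c['T'].round(3) if hasattr(c['T'],'round') else c['T'],c.keys())
    cv2.imwrite(f'pics/{n}0.png',camera(n)[:,:,::-1])
E
```

```text
{'time_s': 0.0, 'eef_pos': array([0.20488101, 0.61626545, 0.23032526]), 'orientation': array([-5.01868517e-01, -3.10109372e+00,  2.80755919e-03]), 'finger_gap': 0.9998686566406568}
scene [[351.57639783   0.         253.45540823]
 [  0.         351.57639783 187.56728627]
 [  0.           0.           1.        ]] [[ 0.491  0.658 -0.571  0.014]
 [-0.871  0.364 -0.33  -0.28 ]
 [-0.009  0.659  0.752  0.67 ]
 [ 0.     0.     0.     1.   ]] dict_keys(['K', 'T'])
side [[433.97881064   0.         257.27825012]
 [  0.         433.97881064 185.27615044]
 [  0.           0.           1.        ]] [[-0.979  0.11  -0.173  0.306]
 [-0.205 -0.451  0.869  0.965]
 [ 0.017  0.886  0.464  0.561]
 [ 0.     0.     0.     1.   ]] dict_keys(['K', 'T'])
wrist [[265.73428023   0.         254.58602339]
 [  0.         265.73428023 189.61010847]
 [  0.           0.           1.        ]] [[ 0.314 -0.902 -0.297  0.129]
 [ 0.949  0.298  0.1    0.641]
 [-0.001 -0.314  0.95   0.372]
 [ 0.     0.     0.     1.   ]] dict_keys(['K', 'T'])
```

View pics/scene0.png

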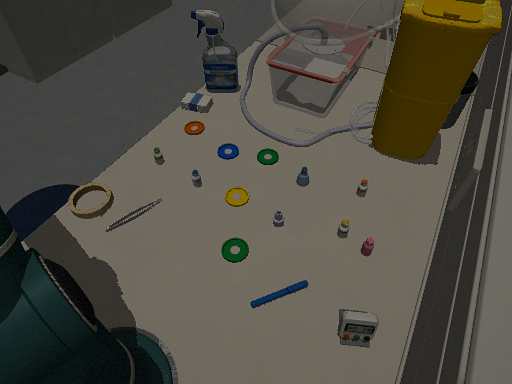

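View pics/side0.png

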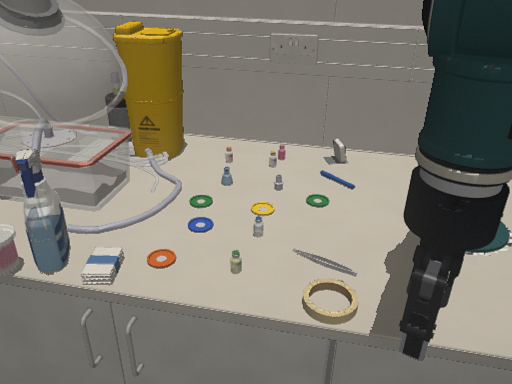

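The scene view shows the orange dish at (195,128), blue dish (228,152), green dishes (268,157) and (235,250), and yellow dish (237,197). The green vial is at (158,155), blue (196,178), orange (363,187) and yellow (344,228). The pink look-alike is at (368,246), the cone at (303,176) and the reducer at (279,218). The side view agrees.

```bash
cat > h.py <<'E'
import numpy as np, cv2
from workcell import *
def ray(c,u,v,z):
    K,T=np.array(c['K']),np.array(c['T'])
    d=np.linalg.inv(K)@[u,v,1]; d=T[:3,:3]@[d[0],-d[1],-d[2]]
    return T[:3,3]+d*(z-T[2,3])/d[2]
HUE={'orange':(3,17),'yellow':(20,34),'green':(45,85),'blue':(100,125)}
def blob(img,u,v,col,r=14,smin=130):
    "centre of the coloured pixels in a window round u,v"
    h=cv2.cvtColor(img,cv2.COLOR_RGB2HSV); lo,hi=HUE[col]
    m=cv2.inRange(h,(lo,smin,60),(hi,255,255)); w=np.zeros_like(m)
    w[max(0,v-r):v+r+1,max(0,u-r):u+r+1]=1; y,x=np.nonzero(m*w)
    return ((x.min()+x.max())/2,(y.min()+y.max())/2,len(x)) if len(x) else None
E
python3 - <<'E'
from h import *
D={'orange':((195,128),(161,258)),'blue':((228,152),(201,225)),'green':((268,157),(201,201)),'yellow':((237,197),(262,209)),'greenB':((235,250),(318,200))}
V={'orange':((363,182),(229,150)),'blue':((195,172),(258,220)),'green':((157,149),(235,254)),'yellow':((345,222),(273,155))}
O={'cone':((303,184),(227,184)),'reducer':((279,225),(279,188)),'pink':((368,253),(282,158))}
im=[cv2.imread(f'pics/{n}0.png')[:,:,::-1].copy() for n in('scene','side')]
cal=[calibration(n) for n in('scene','side')]
for nm,S,z,r in(('dish',D,.005,16),('vial',V,.043,6)):
  for k,p in S.items():
    for i in(0,1):
      b=blob(im[i],*p[i],k.replace('B',''),r); print(nm,k,i,b,ray(cal[i],*(b[:2] if b else p[i]),z)[:2].round(4))
for k,p in O.items(): print(k,[ray(cal[i],*p[i],0.)[:2].round(3) for i in(0,1)])
E
```

```text
dish orange 0 (np.float64(193.5), np.float64(127.5), 178) [0.6393 0.2837]
dish orange 1 (np.float64(161.0), np.float64(258.0), 371) [0.6416 0.2897]
dish blue 0 (np.float64(228.0), np.float64(150.0), 193) [0.6057 0.1417]
dish blue 1 (np.float64(200.0), np.float64(224.0), 226) [0.6043 0.147 ]
dish green 0 (np.float64(267.5), np.float64(156.0), 167) [0.6374 0.0344]
dish green 1 (np.float64(200.5), np.float64(200.0), 106) [0.6394 0.038 ]
dish yellow 0 (np.float64(236.5), np.float64(196.0), 327) [0.4746 0.0346]
dish yellow 1 (np.float64(262.0), np.float64(208.0), 215) [0.4768 0.0406]
dish greenB 0 (np.float64(235.0), np.float64(249.0), 367) [ 0.344  -0.0407]
dish greenB 1 (np.float64(317.0), np.float64(199.5), 110) [ 0.3454 -0.0356]
vial orange 0 (np.float64(364.5), np.float64(181.5), 17) [ 0.636  -0.2287]
vial orange 1 (np.float64(228.5), np.float64(147.5), 6) [ 0.6368 -0.2303]
vial blue 0 (np.float64(195.0), np.float64(171.5), 14) [0.4661 0.1476]
vial blue 1 (np.float64(258.0), np.float64(217.5), 9) [0.4657 0.1471]
vial green 0 (np.float64(156.0), np.float64(149.0), 11) [0.4835 0.286 ]
vial green 1 (np.float64(235.0), np.float64(252.0), 9) [0.4839 0.2844]
vial yellow 0 (np.float64(345.0), np.float64(222.0), 25) [ 0.4997 -0.2285]
vial yellow 1 (np.float64(273.0), np.float64(152.0), 3) [ 0.4975 -0.2293]
cone [array([ 0.595, -0.091]), array([ 0.599, -0.074])]
reducer [array([ 0.451, -0.095]), array([ 0.454, -0.085])]
pink [array([ 0.479, -0.297]), array([ 0.477, -0.288])]
```

View pics/wrist0.png

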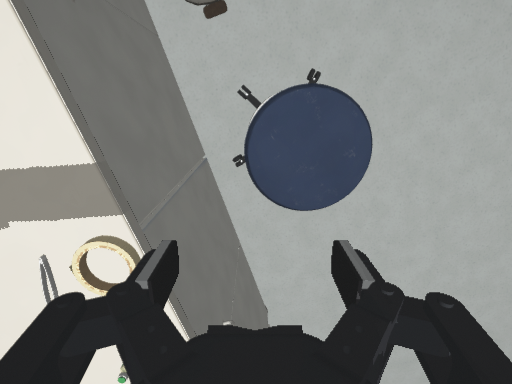

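```bash
cat >> h.py <<'E'
from scipy.spatial.transform import Rotation as Ro
def rel(x,y,z,az=None):
    "row (fractions) from the present pose to TCP x,y,z, pointing down, closing line at azimuth az (deg; default radial)"
    s=sense(); R=Ro.from_rotvec(s['orientation']); a=np.arctan2(y,x) if az is None else np.radians(az)
    Yt=[np.cos(a),np.sin(a),0]; Zt=[0,0,-1]; G=Ro.from_matrix(np.c_[np.cross(Yt,Zt),Yt,Zt])
    t=R.inv().apply(np.array([x,y,z])-s['eef_pos'])/.5; w=(R.inv()*G).as_rotvec()/np.pi
    return np.r_[t,w].round(4).tolist()
E
python3 - <<'E'
from h import *
c=calibration('scene')
for k,p in dict(binL=(376,148),binR=(425,158),tray=(275,105),traymid=(320,115),bottle=(222,92),box=(197,110),hose=(280,140),hose2=(243,108)).items(): print(k,ray(c,*p,0)[:2].round(3))
print(rel(.484,.285,.13))
E
```

```text
binL [ 0.817 -0.214]
binR [ 0.842 -0.342]
tray [0.861 0.126]
traymid [ 0.882 -0.02 ]
bottle [0.841 0.314]
box [0.72  0.329]
hose [0.718 0.036]
hose2 [0.798 0.207]
[-0.7388, -0.4527, 0.2018, -0.0004, 0.0002, 0.2285]
```

Call:
move_arm --plan '[-0.739, -0.453, 0.2, 0, 0, 0.2285, -0.739, -0.453, 0.2, 0, 0, 0.2285, -0.739, -0.453, 0.2, 0, 0, 0.2285, -0.739, -0.453, 0.2, 0, 0, 0.2285, -0.739, -0.453, 0.2, 0, 0, 0.2285, -0.739, -0.453, 0.2, 0, 0, 0.2285, -0.739, -0.453, 0.2, 0, 0, 0.2285, -0.739, -0.453, 0.2, 0, 0, 0.2285, -0.739, -0.453, 0.2, 0, 0, 0.2285, -0.739, -0.453, 0.2, 0, 0, 0.2285]' --jaw 0

```text
time_s: 1.4
eef_pos: [0.4831, 0.2872, 0.1314]
orientation: [-1.555, -2.729, -0.001]
contact_force: [-0.6, 0.0, 1.3]
finger_gap: 1.002
grasp_force: 0.0
```

```bash
cat >> h.py <<'E'
def look(col,x,y,z,r=45,tag=None,smin=110):
    "wrist view: world position of the coloured blob expected near x,y,z"
    c=calibration('wrist'); im=camera('wrist'); K,T=np.array(c['K']),np.array(c['T'])
    p=T[:3,:3].T@(np.array([x,y,z])-T[:3,3]); uv=(K@[p[0],-p[1],-p[2]]); u,v=(uv[:2]/uv[2]).round().astype(int)
    b=blob(im,int(u),int(v),col,r,smin)
    if tag: cv2.imwrite(f'pics/{tag}.png',im[:,:,::-1])
    print(col,'expected',u,v,'blob',b,'->',ray(c,*b[:2],z)[:2].round(4) if b else None)
E
python3 - <<'E'
from h import *
s=sense();print(s['time_s'],s['eef_pos'])
look('green',.484,.285,.044,30,'w1')
print(rel(.484,.285,.010))
E
```

```text
1.4 [0.48311781 0.28722202 0.13144773]
green expected 254 196 blob (np.float64(252.5), np.float64(196.0), 138) -> [0.4823 0.2843]
[-0.005, -0.001, 0.2431, 0.0001, -0.0003, 0.001]
```

View pics/w1.png

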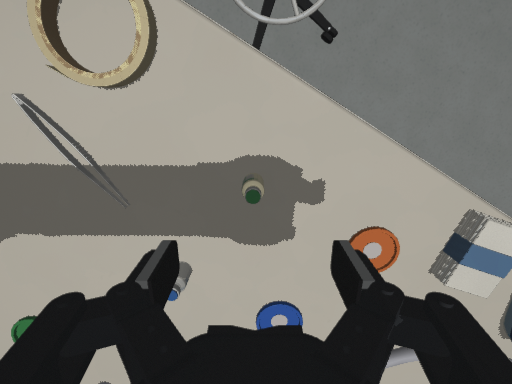

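The wrist view shows the green vial at (252,193), where expected. I'll descend and grip.

Call:
move_arm --plan '[-0.004, 0, 0.06, 0, 0, 0, -0.004, 0, 0.12, 0, 0, 0, -0.004, 0, 0.18, 0, 0, 0, -0.004, 0, 0.24, 0, 0, 0, -0.004, 0, 0.24, 0, 0, 0, -0.004, 0, 0.24, 0, 0, 0]'

```text
time_s: 2.2
eef_pos: [0.4855, 0.2848, 0.0123]
orientation: [1.557, 2.728, 0.002]
contact_force: [-0.8, 1.0, 0.3]
finger_gap: 1.002
grasp_force: 0.0
```

Call:
move_arm --plan '[0, 0, 0, 0, 0, 0, 0, 0, 0, 0, 0, 0, 0, 0, 0, 0, 0, 0, 0, 0, 0, 0, 0, 0, 0, 0, 0, 0, 0, 0, 0, 0, 0, 0, 0, 0, 0, 0, 0, 0, 0, 0, 0, 0, 0, 0, 0, 0]' --jaw 1

```text
time_s: 3.2
eef_pos: [0.4855, 0.2838, 0.0119]
orientation: [1.559, 2.727, 0.001]
contact_force: [-1.8, 0.0, 6.9]
finger_gap: 0.236
grasp_force: 58.6
```

Call:
move_arm --plan '[0, 0, -0.08, 0, 0, 0, 0, 0, -0.16, 0, 0, 0, 0, 0, -0.24, 0, 0, 0, 0, 0, -0.24, 0, 0, 0]'

```text
time_s: 3.7
eef_pos: [0.4871, 0.2848, 0.1344]
orientation: [1.558, 2.725, 0.009]
contact_force: [-0.1, -0.7, -0.1]
finger_gap: 0.236
grasp_force: 58.7
```

```bash
python3 - <<'E'
from h import *
s=sense();print(s['time_s'],s['eef_pos'],s['finger_gap'],s['grasp_force'])
print(rel(.6384,.0365,.13))
E
```

```text
3.7 [0.48711639 0.2847655  0.13437324] 0.2362588090596331 58.71184051036835
[-0.5814, 0.0089, 0.0084, 0.002, -0.0007, 0.1511]
```

Call:
move_arm --plan '[-0.581, 0.009, 0.008, 0.002, 0, 0.151, -0.581, 0.009, 0.008, 0.002, 0, 0.151, -0.581, 0.009, 0.008, 0.002, 0, 0.151, -0.581, 0.009, 0.008, 0.002, 0, 0.151, -0.581, 0.009, 0.008, 0.002, 0, 0.151, -0.581, 0.009, 0.008, 0.002, 0, 0.151, -0.581, 0.009, 0.008, 0.002, 0, 0.151, -0.581, 0.009, 0.008, 0.002, 0, 0.151]'

```text
time_s: 4.7
eef_pos: [0.6356, 0.0376, 0.1267]
orientation: [-2.15, -2.284, 0.009]
contact_force: [1.4, -0.0, -1.0]
finger_gap: 0.233
grasp_force: 58.7
```

```bash
python3 - <<'E'
from h import *
s=sense();print(s['time_s'],s['eef_pos'])
look('green',.638,.036,.005,30,'w2')
print(rel(.6384,.0365,.0155))
E
```

```text
4.7 [0.63564409 0.03757102 0.1266596 ]
green expected 257 184 blob (np.float64(258.5), np.float64(184.0), 1985) -> [0.639  0.0365]
[-0.0021, 0.0065, 0.2228, -0.0022, 0.0002, 0.001]
```

View pics/w2.png

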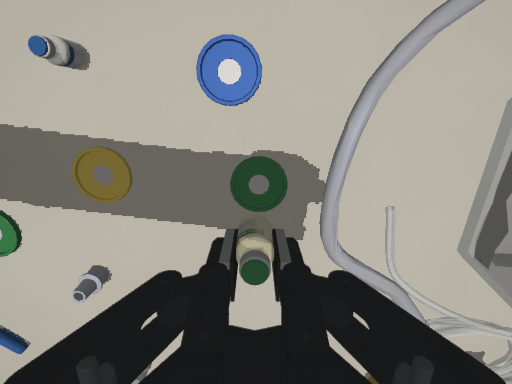

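The held green vial is upright at (255,255), and the green dish is centred at (258,184), as estimated. I'll lower it.

Call:
move_arm --plan '[0, 0.002, 0.08, -0.002, 0, 0, 0, 0.002, 0.14, -0.002, 0, 0, 0, 0.002, 0.19, -0.002, 0, 0, 0, 0.002, 0.21, -0.002, 0, 0, 0, 0.002, 0.22, -0.002, 0, 0, 0, 0.002, 0.22, -0.002, 0, 0, 0, 0.002, 0.22, -0.002, 0, 0]'

```text
time_s: 5.62
eef_pos: [0.6375, 0.0355, 0.0183]
orientation: [2.155, 2.283, 0.001]
contact_force: [-0.3, -0.6, -0.2]
finger_gap: 0.234
grasp_force: 58.7
```

Call:
move_arm --plan '[0, 0, 0.005, 0, 0, 0, 0, 0, 0.005, 0, 0, 0, 0, 0, 0.005, 0, 0, 0]'

```text
time_s: 6.0
eef_pos: [0.6369, 0.0354, 0.015]
orientation: [2.156, 2.284, -0.001]
contact_force: [0.6, 0.2, 0.5]
finger_gap: 0.233
grasp_force: 58.7
```

Call:
move_arm --plan '[0, 0, 0, 0, 0, 0, 0, 0, 0, 0, 0, 0, 0, 0, 0, 0, 0, 0, 0, 0, 0, 0, 0, 0, 0, 0, 0, 0, 0, 0, 0, 0, 0, 0, 0, 0]' --jaw 0.35

```text
time_s: 6.75
eef_pos: [0.6368, 0.0354, 0.0148]
orientation: [2.156, 2.284, -0.001]
contact_force: [0.7, -0.4, 0.3]
finger_gap: 0.654
grasp_force: 0.0
```

Call:
move_arm --plan '[0, 0, -0.03, 0, 0, 0, 0, 0, -0.1, 0, 0, 0, 0, 0, -0.18, 0, 0, 0, 0, 0, -0.24, 0, 0, 0, 0, 0, -0.24, 0, 0, 0]'

```text
time_s: 7.38
eef_pos: [0.6389, 0.0356, 0.1388]
orientation: [2.153, 2.281, 0.007]
contact_force: [0.6, 0.5, -0.2]
finger_gap: 0.654
grasp_force: 0.0
```

```bash
python3 - <<'E'
from h import *
s=sense();print(s['time_s'],s['eef_pos'])
look('green',.638,.036,.048,12,'w3')
print(rel(.466,.147,.13))
E
```

```text
7.375 [0.63892379 0.03563653 0.13880574]
green expected 253 192 blob (np.float64(253.0), np.float64(192.0), 369) -> [0.6382 0.036 ]
[0.242, -0.3299, 0.0123, 0.0011, 0.0004, -0.0789]
```

View pics/w3.png

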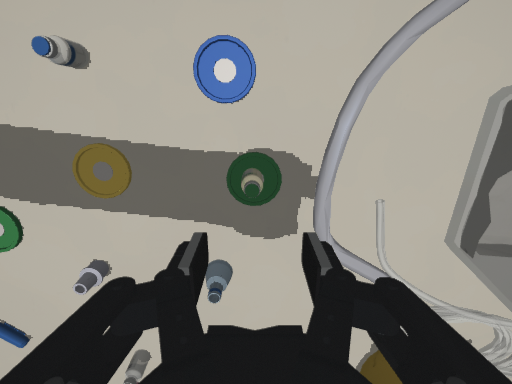

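The green vial stands upright in the green dish at (253,183). Next is the blue vial.

Call:
move_arm --plan '[0.242, -0.33, 0.012, 0, 0, -0.079, 0.242, -0.33, 0.012, 0, 0, -0.079, 0.242, -0.33, 0.012, 0, 0, -0.079, 0.242, -0.33, 0.012, 0, 0, -0.079, 0.242, -0.33, 0.012, 0, 0, -0.079, 0.242, -0.33, 0.012, 0, 0, -0.079]'

```text
time_s: 8.18
eef_pos: [0.4667, 0.1459, 0.1287]
orientation: [1.858, 2.53, -0.001]
contact_force: [-0.7, 0.3, -0.4]
finger_gap: 0.653
grasp_force: 0.0
```

```bash
python3 - <<'E'
from h import *
s=sense();print(s['time_s'],s['eef_pos'])
look('blue',.466,.147,.045,14)
print(rel(.466,.147,.011))
E
```

```text
8.175 [0.46668495 0.1458593  0.12867622]
blue expected 254 193 blob (np.float64(252.5), np.float64(192.5), 158) -> [0.4642 0.1474]
[0.0034, -0.0008, 0.2352, 0.0003, 0.0008, -0.0006]
```

Call:
move_arm --plan '[0.003, -0.002, 0.06, 0, 0, 0, 0.003, -0.002, 0.12, 0, 0, 0, 0.003, -0.002, 0.18, 0, 0, 0, 0.003, -0.002, 0.235, 0, 0, 0, 0.003, -0.002, 0.235, 0, 0, 0, 0.003, -0.002, 0.235, 0, 0, 0]'

```text
time_s: 8.98
eef_pos: [0.4648, 0.1472, 0.0116]
orientation: [1.858, 2.531, -0.001]
contact_force: [-0.8, 0.6, 0.0]
finger_gap: 0.652
grasp_force: 0.0
```

Call:
move_arm --plan '[0, 0, 0, 0, 0, 0, 0, 0, 0, 0, 0, 0, 0, 0, 0, 0, 0, 0, 0, 0, 0, 0, 0, 0, 0, 0, 0, 0, 0, 0, 0, 0, 0, 0, 0, 0]' --jaw 1

```text
time_s: 9.72
eef_pos: [0.4644, 0.1482, 0.0122]
orientation: [1.856, 2.532, 0.001]
contact_force: [-1.0, -0.7, 6.1]
finger_gap: 0.235
grasp_force: 58.4
```

Call:
move_arm --plan '[0, 0, -0.08, 0, 0, 0, 0, 0, -0.16, 0, 0, 0, 0, 0, -0.24, 0, 0, 0, 0, 0, -0.24, 0, 0, 0]'

```text
time_s: 10.22
eef_pos: [0.4658, 0.149, 0.1344]
orientation: [1.854, 2.531, 0.009]
contact_force: [0.4, -0.2, -1.3]
finger_gap: 0.238
grasp_force: 58.7
```

```bash
python3 - <<'E'
from h import *
print(rel(.605,.1445,.13))
E
```

```text
[-0.0926, 0.2627, 0.0106, 0.0023, -0.0001, 0.0228]
```

Call:
move_arm --plan '[-0.093, 0.263, 0.01, 0.002, 0, 0.023, -0.093, 0.263, 0.01, 0.002, 0, 0.023, -0.093, 0.263, 0.01, 0.002, 0, 0.023, -0.093, 0.263, 0.01, 0.002, 0, 0.023, -0.093, 0.263, 0.01, 0.002, 0, 0.023, -0.093, 0.263, 0.01, 0.002, 0, 0.023]'

```text
time_s: 10.98
eef_pos: [0.6018, 0.1437, 0.1262]
orientation: [-1.944, -2.463, 0.01]
contact_force: [0.7, -0.4, -0.4]
finger_gap: 0.235
grasp_force: 58.9
```

```bash
python3 - <<'E'
from h import *
s=sense();print(s['time_s'],s['eef_pos'])
look('blue',.605,.1445,.005,30)
print(rel(.605,.1445,.0155))
E
```

```text
10.975 [0.60177245 0.14372128 0.1262208 ]
blue expected 259 183 blob (np.float64(258.0), np.float64(184.0), 2127) -> [0.6046 0.1432]
[0.0004, 0.0075, 0.2218, -0.0021, 0.0003, -0.0]
```

Call:
move_arm --plan '[0, 0.003, 0.08, -0.002, 0, 0, 0, 0.003, 0.14, -0.002, 0, 0, 0, 0.003, 0.19, -0.002, 0, 0, 0, 0.003, 0.21, -0.002, 0, 0, 0, 0.003, 0.22, -0.002, 0, 0, 0, 0.003, 0.22, -0.002, 0, 0, 0, 0.003, 0.22, -0.002, 0, 0]'

```text
time_s: 11.9
eef_pos: [0.6046, 0.1435, 0.0171]
orientation: [1.946, 2.463, 0.001]
contact_force: [-0.2, 0.8, -0.3]
finger_gap: 0.235
grasp_force: 58.9
```

Call:
move_arm --plan '[0, 0, 0.0035, 0, 0, 0, 0, 0, 0.0035, 0, 0, 0, 0, 0, 0.0035, 0, 0, 0]'

```text
time_s: 12.28
eef_pos: [0.6045, 0.1435, 0.0153]
orientation: [1.946, 2.464, 0.0]
contact_force: [-1.2, 0.1, 5.6]
finger_gap: 0.233
grasp_force: 59.4
```

Call:
move_arm --plan '[0, 0, 0, 0, 0, 0, 0, 0, 0, 0, 0, 0, 0, 0, 0, 0, 0, 0, 0, 0, 0, 0, 0, 0, 0, 0, 0, 0, 0, 0, 0, 0, 0, 0, 0, 0]' --jaw 0.35

```text
time_s: 13.02
eef_pos: [0.6039, 0.1432, 0.0143]
orientation: [1.947, 2.464, -0.002]
contact_force: [-0.4, 0.7, 0.3]
finger_gap: 0.651
grasp_force: 0.0
```

Call:
move_arm --plan '[0, 0, -0.03, 0, 0, 0, 0, 0, -0.1, 0, 0, 0, 0, 0, -0.18, 0, 0, 0, 0, 0, -0.24, 0, 0, 0, 0, 0, -0.24, 0, 0, 0]'

```text
time_s: 13.65
eef_pos: [0.6059, 0.1439, 0.1383]
orientation: [1.945, 2.461, 0.007]
contact_force: [1.0, -0.7, -0.5]
finger_gap: 0.653
grasp_force: 0.0
```

```bash
python3 - <<'E'
from h import *
s=sense();print(s['time_s'],s['eef_pos'])
look('blue',.605,.1435,.048,12,'w4')
print(rel(.4985,-.229,.13))
E
```

```text
13.65 [0.60591581 0.1438908  0.13828574]
blue expected 253 193 blob (np.float64(253.0), np.float64(193.0), 393) -> [0.6051 0.1433]
[-0.6761, -0.3792, 0.0122, 0.0011, -0.0, 0.2115]
```

View pics/w4.png

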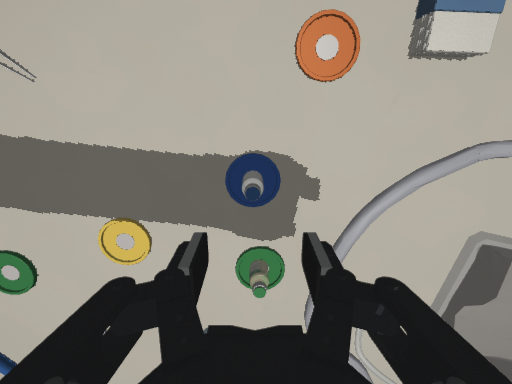

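The blue vial stands upright in the blue dish at (253,183), and the green one is still standing in its dish at (260,275). Next is the yellow vial.

Call:
move_arm --plan '[-0.676, -0.379, 0.012, 0, 0, 0.2115, -0.676, -0.379, 0.012, 0, 0, 0.2115, -0.676, -0.379, 0.012, 0, 0, 0.2115, -0.676, -0.379, 0.012, 0, 0, 0.2115, -0.676, -0.379, 0.012, 0, 0, 0.2115, -0.676, -0.379, 0.012, 0, 0, 0.2115, -0.676, -0.379, 0.012, 0, 0, 0.2115, -0.676, -0.379, 0.012, 0, 0, 0.2115, -0.676, -0.379, 0.012, 0, 0, 0.2115, -0.676, -0.379, 0.012, 0, 0, 0.2115]'

```text
time_s: 14.95
eef_pos: [0.4984, -0.2272, 0.1287]
orientation: [2.642, 1.699, -0.001]
contact_force: [0.2, 0.2, -0.3]
finger_gap: 0.646
grasp_force: 0.0
```

```bash
python3 - <<'E'
from h import *
s=sense();print(s['time_s'],s['eef_pos'])
look('yellow',.4985,-.229,.045,16,'w5')
print(rel(.4985,-.229,.011))
E
```

```text
14.95 [ 0.49844738 -0.22724377  0.12866572]
yellow expected 255 197 blob (np.float64(254.0), np.float64(197.5), 161) -> [ 0.4976 -0.2293]
[-0.0024, 0.0013, 0.2356, 0.0002, 0.0003, 0.0009]
```

View pics/w5.png

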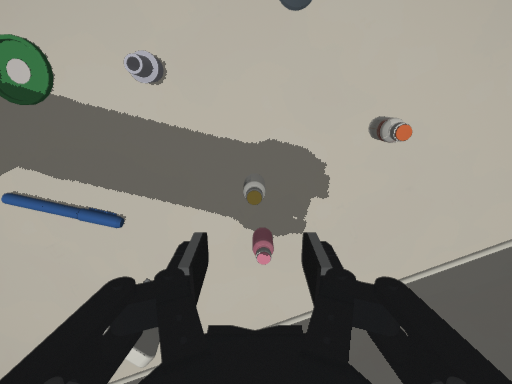

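The yellow vial is at (254,193). The pink one at (263,245) is off the closing line, so there's room to descend.

Call:
move_arm --plan '[-0.003, 0, 0.06, 0, 0, 0, -0.003, 0, 0.12, 0, 0, 0, -0.003, 0, 0.18, 0, 0, 0, -0.003, 0, 0.235, 0, 0, 0, -0.003, 0, 0.235, 0, 0, 0, -0.003, 0, 0.235, 0, 0, 0]'

```text
time_s: 15.75
eef_pos: [0.4979, -0.2308, 0.0123]
orientation: [2.642, 1.695, 0.0]
contact_force: [-0.3, -0.1, 0.6]
finger_gap: 0.651
grasp_force: 0.0
```

Call:
move_arm --plan '[0, 0, 0, 0, 0, 0, 0, 0, 0, 0, 0, 0, 0, 0, 0, 0, 0, 0, 0, 0, 0, 0, 0, 0, 0, 0, 0, 0, 0, 0, 0, 0, 0, 0, 0, 0]' --jaw 1

```text
time_s: 16.5
eef_pos: [0.4979, -0.2309, 0.0126]
orientation: [2.643, 1.694, 0.002]
contact_force: [-1.1, 1.1, 5.8]
finger_gap: 0.238
grasp_force: 58.5
```

Call:
move_arm --plan '[0, 0, -0.08, 0, 0, 0, 0, 0, -0.16, 0, 0, 0, 0, 0, -0.24, 0, 0, 0, 0, 0, -0.24, 0, 0, 0]'

```text
time_s: 17.0
eef_pos: [0.4992, -0.2314, 0.1348]
orientation: [2.639, 1.692, 0.007]
contact_force: [-0.2, 0.4, 0.1]
finger_gap: 0.236
grasp_force: 58.7
```

```bash
python3 - <<'E'
from h import *
print(rel(.4755,.0375,.13))
E
```

```text
[0.4689, -0.2678, 0.0076, 0.0025, 0.0006, -0.1622]
```

Call:
move_arm --plan '[0.469, -0.268, 0.008, 0.002, 0, -0.162, 0.469, -0.268, 0.008, 0.002, 0, -0.162, 0.469, -0.268, 0.008, 0.002, 0, -0.162, 0.469, -0.268, 0.008, 0.002, 0, -0.162, 0.469, -0.268, 0.008, 0.002, 0, -0.162, 0.469, -0.268, 0.008, 0.002, 0, -0.162, 0.469, -0.268, 0.008, 0.002, 0, -0.162, 0.469, -0.268, 0.008, 0.002, 0, -0.162]'

```text
time_s: 18.0
eef_pos: [0.4733, 0.0368, 0.1269]
orientation: [-2.134, -2.301, 0.008]
contact_force: [0.3, -0.4, 0.0]
finger_gap: 0.239
grasp_force: 58.7
```

```bash
python3 - <<'E'
from h import *
s=sense();print(s['time_s'],s['eef_pos'])
look('yellow',.4755,.0375,.005,30)
print(rel(.4755,.0375,.0175))
E
```

```text
18.0 [0.47333394 0.03681229 0.12685737]
yellow expected 257 182 blob (np.float64(258.0), np.float64(182.5), 2149) -> [0.4763 0.0373]
[0.0007, 0.0055, 0.2188, -0.0018, 0.0002, -0.001]
```

Call:
move_arm --plan '[0, 0.003, 0.08, -0.002, 0, 0, 0, 0.003, 0.14, -0.002, 0, 0, 0, 0.003, 0.19, -0.002, 0, 0, 0, 0.003, 0.21, -0.002, 0, 0, 0, 0.003, 0.22, -0.002, 0, 0, 0, 0.003, 0.22, -0.002, 0, 0, 0, 0.003, 0.22, -0.002, 0, 0]'

```text
time_s: 18.92
eef_pos: [0.4748, 0.0386, 0.0177]
orientation: [2.132, 2.305, 0.003]
contact_force: [-0.3, -0.1, -0.9]
finger_gap: 0.237
grasp_force: 58.7
```

Call:
move_arm --plan '[0, 0, 0.004, 0, 0, 0, 0, 0, 0.004, 0, 0, 0, 0, 0, 0.004, 0, 0, 0]'

```text
time_s: 19.3
eef_pos: [0.4748, 0.0387, 0.0156]
orientation: [2.132, 2.306, 0.002]
contact_force: [-1.1, 0.0, 6.1]
finger_gap: 0.237
grasp_force: 59.3
```

Call:
move_arm --plan '[0, 0, 0, 0, 0, 0, 0, 0, 0, 0, 0, 0, 0, 0, 0, 0, 0, 0, 0, 0, 0, 0, 0, 0, 0, 0, 0, 0, 0, 0, 0, 0, 0, 0, 0, 0]' --jaw 0.35

```text
time_s: 20.05
eef_pos: [0.4742, 0.0385, 0.015]
orientation: [2.133, 2.306, 0.0]
contact_force: [-0.4, -0.5, -0.1]
finger_gap: 0.65
grasp_force: 0.0
```

Call:
move_arm --plan '[0, 0, -0.03, 0, 0, 0, 0, 0, -0.1, 0, 0, 0, 0, 0, -0.18, 0, 0, 0, 0, 0, -0.24, 0, 0, 0, 0, 0, -0.24, 0, 0, 0]'

```text
time_s: 20.68
eef_pos: [0.4758, 0.0388, 0.1379]
orientation: [2.131, 2.304, 0.009]
contact_force: [-0.1, -0.3, -0.1]
finger_gap: 0.651
grasp_force: 0.0
```

```bash
python3 - <<'E'
from h import *
s=sense();print(s['time_s'],s['eef_pos'])
look('yellow',.475,.038,.048,12,'w6')
print(rel(.6365,-.2295,.13))
E
```

```text
20.675 [0.47584952 0.03884322 0.13788867]
yellow expected 253 194 blob (np.float64(253.0), np.float64(194.0), 460) -> [0.4752 0.0377]
[-0.5603, 0.2805, 0.0133, 0.001, -0.0005, 0.1351]
```

View pics/w6.png

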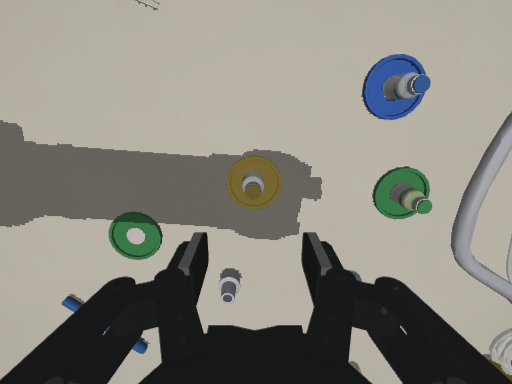

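The yellow vial stands upright in its dish at (253,183), and the blue (400,87) and green (405,197) vials are fine too. Next is the orange vial.

Call:
move_arm --plan '[-0.56, 0.28, 0.013, 0, 0, 0.135, -0.56, 0.28, 0.013, 0, 0, 0.135, -0.56, 0.28, 0.013, 0, 0, 0.135, -0.56, 0.28, 0.013, 0, 0, 0.135, -0.56, 0.28, 0.013, 0, 0, 0.135, -0.56, 0.28, 0.013, 0, 0, 0.135, -0.56, 0.28, 0.013, 0, 0, 0.135, -0.56, 0.28, 0.013, 0, 0, 0.135]'

```text
time_s: 21.72
eef_pos: [0.6351, -0.2277, 0.1279]
orientation: [-2.568, -1.807, -0.0]
contact_force: [0.4, -0.4, 0.2]
finger_gap: 0.65
grasp_force: 0.0
```

```bash
python3 - <<'E'
from h import *
s=sense();print(s['time_s'],s['eef_pos'])
look('orange',.6365,-.2295,.045,16)
print(rel(.6365,-.2295,.011))
E
```

```text
21.725 [ 0.63506466 -0.22772833  0.12789573]
orange expected 256 197 blob (np.float64(254.0), np.float64(196.5), 163) -> [ 0.6347 -0.2286]
[-0.0028, 0.0035, 0.2345, -0.0002, -0.0003, 0.0007]
```

Call:
move_arm --plan '[-0.001, 0, 0.06, 0, 0, 0, -0.001, 0, 0.12, 0, 0, 0, -0.001, 0, 0.18, 0, 0, 0, -0.001, 0, 0.233, 0, 0, 0, -0.001, 0, 0.233, 0, 0, 0, -0.001, 0, 0.233, 0, 0, 0]'

```text
time_s: 22.52
eef_pos: [0.6362, -0.2298, 0.0133]
orientation: [2.569, 1.806, 0.002]
contact_force: [0.7, -0.4, 0.7]
finger_gap: 0.65
grasp_force: 0.0
```

Call:
move_arm --plan '[0, 0, 0, 0, 0, 0, 0, 0, 0, 0, 0, 0, 0, 0, 0, 0, 0, 0, 0, 0, 0, 0, 0, 0, 0, 0, 0, 0, 0, 0, 0, 0, 0, 0, 0, 0]' --jaw 1

```text
time_s: 23.28
eef_pos: [0.6363, -0.2304, 0.0135]
orientation: [2.569, 1.805, 0.003]
contact_force: [-0.6, 0.1, 6.0]
finger_gap: 0.237
grasp_force: 58.6
```

Call:
move_arm --plan '[0, 0, -0.08, 0, 0, 0, 0, 0, -0.16, 0, 0, 0, 0, 0, -0.24, 0, 0, 0, 0, 0, -0.24, 0, 0, 0]'

```text
time_s: 23.78
eef_pos: [0.6375, -0.2313, 0.1361]
orientation: [2.566, 1.802, 0.008]
contact_force: [-0.4, -0.7, 0.1]
finger_gap: 0.233
grasp_force: 58.7
```

```bash
python3 - <<'E'
from h import *
print(rel(.64,.2865,.13))
E
```

```text
[0.9759, -0.3467, 0.0103, 0.0024, 0.0007, -0.2442]
```

Call:
move_arm --plan '[0.976, -0.347, 0.01, 0.002, 0, -0.244, 0.976, -0.347, 0.01, 0.002, 0, -0.244, 0.976, -0.347, 0.01, 0.002, 0, -0.244, 0.976, -0.347, 0.01, 0.002, 0, -0.244, 0.976, -0.347, 0.01, 0.002, 0, -0.244, 0.976, -0.347, 0.01, 0.002, 0, -0.244, 0.976, -0.347, 0.01, 0.002, 0, -0.244, 0.976, -0.347, 0.01, 0.002, 0, -0.244, 0.976, -0.347, 0.01, 0.002, 0, -0.244, 0.976, -0.347, 0.01, 0.002, 0, -0.244]'

```text
time_s: 25.02
eef_pos: [0.6366, 0.2891, 0.1258]
orientation: [-1.702, -2.634, 0.007]
contact_force: [-0.6, -1.4, -0.0]
finger_gap: 0.236
grasp_force: 58.6
```

Call:
move_arm --plan '[0, 0, 0, 0, 0, 0, 0, 0, 0, 0, 0, 0]'

```text
time_s: 25.28
eef_pos: [0.6384, 0.2848, 0.1272]
orientation: [-1.712, -2.63, 0.006]
contact_force: [-0.6, 0.3, 0.1]
finger_gap: 0.238
grasp_force: 58.6
```

```bash
python3 - <<'E'
from h import *
s=sense();print(s['time_s'],s['eef_pos'])
look('orange',.64,.2865,.005,30)
print(rel(.64,.2865,.0185))
E
```

```text
25.275 [0.63836846 0.28480949 0.12715559]
orange expected 258 182 blob (np.float64(259.0), np.float64(183.5), 2146) -> [0.642  0.2857]
[0.0005, 0.0052, 0.2174, -0.0017, -0.0004, -0.0011]
```

Call:
move_arm --plan '[0, 0.005, 0.08, -0.002, 0, 0, 0, 0.005, 0.14, -0.002, 0, 0, 0, 0.005, 0.19, -0.002, 0, 0, 0, 0.005, 0.21, -0.002, 0, 0, 0, 0.005, 0.217, -0.002, 0, 0, 0, 0.005, 0.217, -0.002, 0, 0, 0, 0.005, 0.217, -0.002, 0, 0]'

```text
time_s: 26.2
eef_pos: [0.64, 0.289, 0.0197]
orientation: [-1.709, -2.636, -0.006]
contact_force: [-0.4, -0.0, 0.6]
finger_gap: 0.236
grasp_force: 58.7
```

Call:
move_arm --plan '[0, 0, 0.003, 0, 0, 0, 0, 0, 0.006, 0, 0, 0, 0, 0, 0.006, 0, 0, 0, 0, 0, 0.006, 0, 0, 0]'

```text
time_s: 26.7
eef_pos: [0.6396, 0.2889, 0.0166]
orientation: [-1.708, -2.635, -0.004]
contact_force: [-2.6, -1.2, 5.9]
finger_gap: 0.233
grasp_force: 59.3
```

Call:
move_arm --plan '[0, 0, 0, 0, 0, 0, 0, 0, 0, 0, 0, 0, 0, 0, 0, 0, 0, 0, 0, 0, 0, 0, 0, 0, 0, 0, 0, 0, 0, 0, 0, 0, 0, 0, 0, 0]' --jaw 0.35

```text
time_s: 27.45
eef_pos: [0.6393, 0.2887, 0.0155]
orientation: [-1.708, -2.635, -0.003]
contact_force: [-0.4, 0.2, -0.0]
finger_gap: 0.65
grasp_force: 0.0
```

Call:
move_arm --plan '[0, 0, -0.03, 0, 0, 0, 0, 0, -0.1, 0, 0, 0, 0, 0, -0.18, 0, 0, 0, 0, 0, -0.26, 0, 0, 0, 0, 0, -0.3, 0, 0, 0, 0, 0, -0.3, 0, 0, 0]'

```text
time_s: 28.2
eef_pos: [0.6401, 0.2888, 0.1674]
orientation: [1.709, 2.636, 0.008]
contact_force: [-0.6, 0.2, -0.8]
finger_gap: 0.648
grasp_force: 0.0
```

```bash
python3 - <<'E'
from h import *
look('orange',.64,.288,.048,16)
cv2.imwrite('pics/side1.png',camera('side')[120:300,100:400,::-1].repeat(2,0).repeat(2,1))
cv2.imwrite('pics/scene1.png',camera('scene')[100:280,130:400,::-1].repeat(2,0).repeat(2,1))
E
```

```text
orange expected 254 184 blob (np.float64(254.0), np.float64(184.0), 794) -> [0.64   0.2884]
```

View pics/side1.png

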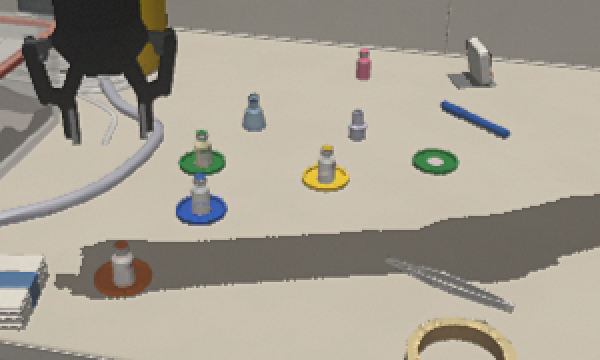

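View pics/scene1.png

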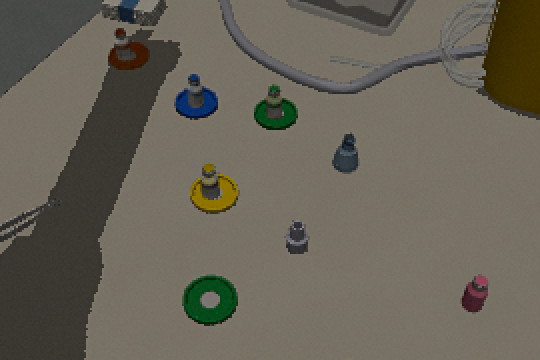

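Both views show each of the four vials upright in its own dish: orange at side (122,272), blue (200,205), green (203,158) and yellow (326,172). The cone, reducer and pink vial are still where they stood, and the gripper is clear, so I'm handing in.

```bash
python3 -c "
from workcell import *
print(finish_job())"
```

```text
the job is handed in; nothing more can be done
None
```

The job is handed in: all four vials stand upright in the dishes matching their caps (green in the left-hand green dish), nothing was knocked over, and the nose cone, reducer and pink vial were left untouched; it took about 28 s of the 88 s allowed.

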